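Pin the drum shaft of a bench tumbler

TASK

Lock the drum of the bench tumbler: take the red-knobbed lock pin out of its wooden block, stand it in the guide hole on top of the bearing block and let go, so that it rests on the shaft. Then slowly turn the crank over the top, away from the robot, until you feel the pin drop into the shaft's hidden cross-hole, never forcing the crank against the pin, and finally press the pin down until its collar sits flush on the bearing block. Leave the bottles and the beaker where they stand.

Things in the scene. Friction and masses are not known exactly. Their poses are not given: they have to be found in the camera images.
- tumbler: Bench tumbler, bolted down: blue bearing block 64 x 50 mm with an aluminium guide plate as its top, 125 mm above the bench, on a dark base plate. Origin on the bench under the block's centre, z up. Its horizontal shaft lies along the tumbler's y axis, 75 mm up, straight under the guide hole; a steel drum (84 mm across, 90 mm long) is on the +y end, the crank on the -y end.
- guide_mouth (a point): Centre of the guide hole's mouth in the block's top face. The hole is vertical, 11.5 mm wide and 28 mm deep down to the shaft. Axes as the tumbler's. Depth of the pin's tip below this point: resting on the shaft 28 mm, dropped into the cross-hole 40 mm, home 90 mm (collar flush).
- crank_pivot (a point): Point on the shaft axis beside the middle of the crank handle, 50 mm below guide_mouth and 97 mm from it along the tumbler's -y. Inside the block the greased shaft is 44 mm thick with one 14 mm cross-hole straight through it, unseen. Aligned within 0.09 rad, the pin falls 12 mm by its own weight and blocks the crank, leaving it 0.1 to 0.15 rad of play either way; the pin goes home easiest with the crank midway.
- crank: Crank with drum; origin on the shaft axis under the guide hole, z axis along the arm (straight up = 0 rad, stops at 1.25 rad either side). Starts leaning 0.9 to 1.15 rad to the tumbler's -x (robot) side. Stays where left; 3 N at the handle turns it. Clamped on the shaft at an unknown angle, new each time: the hole lines up anywhere from 0.6 rad short of upright to 0.7 rad past it.
- crank_grip (a point): Middle of the crank's black handle: a freely spinning round sleeve, 14 mm in diameter and 55 mm long, parallel to the tumbler's y, 55 mm from the shaft axis; it can be pinched across from above and carried along its arc without turning the gripper. Once the pin blocks it, a push of about 18 N here loads the pin with 45 N, the most it may bear; easing the crank back frees a clamped pin.
- lock_pin: Loose steel lock pin, about 80 g, 120 mm long; origin at its tip, z towards the knob. Shank 10 mm in diameter, 90 mm long, 3 mm bevel at the tip; then a collar 26 mm across, 5 mm thick; then a red knob. Starts upright in the wooden block, tip 10 mm above the bench. In the cross-hole it meets a plastic plug, which 5 to 7 N push ahead of it; the plug stays where it is pushed.
- pin_knob (a point): Middle of the pin's red knob (22 mm in diameter, 25 mm high), 107.5 mm above the pin's tip.
- pin_stand: Wooden parking block 60 x 60 x 50 mm, fixed; origin under its centre on the bench. The pin stands in its 12 mm hole, 40 mm deep, in the middle of the top.
- beaker: Loose glass beaker, about 70 mm wide and 82 mm high, origin under its centre. Leave it alone.
- wash_bottle: Loose wash bottle with a red top, about 53 mm wide and 145 mm high, origin under its centre. Leave it alone.
- amber_bottle: Loose brown bottle with a black cap, about 66 mm wide and 152 mm high, origin under its centre. Leave it alone.
There are look-alikes about, which are no part of the job. There is more than one size of the lock_pin; the job needs the smaller.

How it is judged:
On the way, in this order (a step that is already met when the one before it is completed fails the run):
1. the pin stands released in the guide hole, resting on the shaft (z of lock_pin in the frame of guide_mouth between -0.034 and -0.022 m and horizontal distance between lock_pin and guide_mouth below 0.008 m and angle between lock_pin's own z axis and vertical below 0.15 rad and contact force between the fingers and lock_pin below 0.1 N), for 0.2 s.
2. the crank is turned until the pin has dropped into the shaft's cross-hole (z of lock_pin in the frame of guide_mouth below -0.035 m and horizontal distance between lock_pin and guide_mouth below 0.008 m and angle between lock_pin's own z axis and vertical below 0.15 rad), for 0.1 s.
At the end, for the whole second after the job is handed in: The pin is through the shaft and home: its tip is at least 87 mm below the guide's mouth (collar within 3 mm of the block's top face), upright within 0.1 rad, at rest and released (z of lock_pin in the frame of guide_mouth below -0.087 m and horizontal distance between lock_pin and guide_mouth below 0.01 m and angle between lock_pin's own z axis and vertical below 0.1 rad and linear speed of lock_pin below 0.02 m/s); the robot touches nothing.
It fails at once if the crank's shaft and the pin are forced against each other with more than 45 N (contact force between lock_pin and crank above 45 N).
It fails at once if the beaker, the wash bottle or the brown bottle is moved by more than 20 mm or tipped (distance of any of beaker, wash_bottle, amber_bottle from where it was at the start of the episode above 0.02 m or angle between any of beaker, wash_bottle, amber_bottle's own z axis and vertical above 0.3 rad).
It also fails if it takes over 72 s, if anything falls off the work surface, if the arm or the gripper's body presses on something with over 40 N, if the wrist force passes 120 N, or if a joint passes its speed limit or range.

ROBOT

A 7-joint arm with a two-finger parallel gripper is mounted at the origin on a cart in front of the work surface, level with it; the furniture and walls round the work are solid. World frame = base frame: x ahead of the robot, y to its left, z up, the work surface at z = 0. Lengths are in m, angles in rad, forces in N, time in s.
With the tool pointing down it reaches from about 0.425 to 0.875 m from the base axis. Payload 4.7 kg.
Tool frame: the origin (TCP) lies on the centre line of the jaws, within the pads' length; the fingertips stand 19 mm ahead of it and the grasp point (between the pads) is the TCP; x points along the fingers, z is the direction in which the jaws open and shut, and the axes are right-handed (so a half turn about x gives the same grasp; the last joint's range is limited). The gripper opens to 87 mm and grips with 3 to 60 N. Pads are 19 mm wide; open, the fingers measure 117 mm over their backs; the gripper's body (75 mm by 190 mm) begins 51 mm behind the grasp point.
Start: joints at [-1.109, 0.321, -0.07, 1.45, 0.023, 1.371, -0.057], TCP at [0.281, 0.586, 0.242] pointing down, gripper open.
Joint ranges: [-2.86, 2.86], [-0.3, 2.09], [-1.38, 1.24], [0.06, 2.45], [-1.56, 4.7], [0.09, 2.05], [-2.69, 2.69]. Speed limits (rad/s): [2.57, 2.57, 3.14, 3.14, 3.14, 3.14, 3.14].

INTERFACE

Orientations are given as a rotation vector (axis times angle).
In Python, from bench import get_state, get_image, camera_info, close_job gives the robot as it stands.
- The arm moves only by the tool jog_arm, never from a script. Its argument "targets" is a list of rows, each a list of 7 numbers: the turn, a rotation vector about the tool's x, y, z in degrees, then the shift along the tool's x, y, z in cm, then the finger opening in cm, from 0 to 8.7. In form: [[wx, wy, wz, tx, ty, tz, jaw], ...]. A call has 1 to 10 rows; each row shifts and turns the commanded pose from where the row before left it, along the tool's axes as they then stand; what a row does not reach is not made up. A row lasts 1/8 s, in which the tool goes at most 62.5 mm and 10.7 degrees, less where a joint would pass 70% of its speed; a pose out of reach is approached as far as the arm can. A call is refused whole if a number of a shift passes 6.25 or a number of a turn 10.7, either way. A call with a gripper value outside its range is refused whole. The fingers move at their own pace and stop on an object; "squeeze" is the grip in N (left out, the last holds). Time passes only in rows, so rows that do not move let the fingers close. It gives the time, the measured TCP pose, the force and the opening at its end, in the units of the state.
- get_state(): the state, without advancing time (a new reading comes with each control period).
- get_image(name): name is "scene" or "top"; returns (picture, depth): 384x512x3 uint8, red, green, blue; 384x512 float32, m along the optical axis (not along the pixel's ray), 0 where there is no reading.
- camera_info(name): a dict with "intrinsics" (3x3 intrinsics, pixels), "world_from_camera" (4x4, takes a point from camera to world coordinates). Camera axes: x right, y up, looking along -z (the intrinsics and any distortion apply to the point x, -y, -z); pixel columns grow to the right and rows downward; lengths in m; the calibration is good to about 2 mm. A picture is of the moment at which its call begins. camera_info takes no time and is no camera call.
- close_job(): hands the job in, once; it reports no verdict.
The state is a dict: "time": time; "joint_positions": joint angles; "qd": joint speeds; "joint_torque": joint torques, N m; "position": TCP position; "tool_rot": TCP orientation; "ft_force": force on the tool from outside, world axes, zero at the start; "torque": the same for the moment, N m; "grip_width": opening from 0.0 (shut) to 1.0 (fully open).
Only numpy, scipy, OpenCV 4.12 (cv2) and the standard library are available. Lean on these libraries where they do the work, as an engineer would, in place of code of your own. Each camera call takes 0.05 s, during which the arm holds its last target.

## Working session

There is one attempt and no reset: what is moved stays moved. The work goes in short steps, Python scripts to look and compute and a tool call to move; the robot and the scene stay as the last step left them, time stands still between calls to the robot, and variables do not carry over. Pictures are saved under pics/ and viewed, and the job is handed in when it is done.

Besides the shell and the picture viewer there is one more tool, called after "Request:" as name(argument=value, ...) on one line, values as JSON. jog_arm: Moves the arm, as the interface text tells. Its arguments: {"type":"object","properties":{"targets":{"type":"array"},"squeeze":{"type":"number"}},"required":["targets"]}

```bash
mkdir -p pics; ls; cat > h.py <<'E'
import numpy as np, cv2
from bench import get_state,get_image,camera_info
def snap(n,f):
    im,d=get_image(n); cv2.imwrite('pics/'+f+'.png',im[:,:,::-1]); np.savez('pics/'+f+'.npz',im=im,d=d); return im,d
def cloud(n,d):
    c=camera_info(n);K=np.array(c['intrinsics']);T=np.array(c['world_from_camera'])
    v,u=np.mgrid[:d.shape[0],:d.shape[1]]
    p=np.stack([(u-K[0,2])/K[0,0]*d,-(v-K[1,2])/K[1,1]*d,-d],-1)
    return p@T[:3,:3].T+T[:3,3]
def ray(n,u,v,z):
    c=camera_info(n);K=np.array(c['intrinsics']);T=np.array(c['world_from_camera'])
    r=T[:3,:3]@np.array([(u-K[0,2])/K[0,0],-(v-K[1,2])/K[1,1],-1]);o=T[:3,3]
    return o+r*(z-o[2])/r[2]
E
python3 - <<'E'
from h import *
np.set_printoptions(precision=3,suppress=True)
print(get_state())
for n in('scene','top'):
    print(camera_info(n)); snap(n,n+'0')
E
```

```text
pics
{'time': 0.0, 'joint_positions': array([-1.109,  0.322, -0.07 ,  1.452,  0.023,  1.371, -0.057]), 'qd': array([ 0.001,  0.   , -0.001,  0.001,  0.002,  0.002, -0.   ]), 'joint_torque': array([  0.001, -49.129,  -0.403, -31.252,  -0.064,   0.044,   0.   ]), 'position': array([0.281, 0.585, 0.24 ]), 'tool_rot': array([-0.874,  1.39 ,  0.873]), 'ft_force': array([-0.564, -0.014, -0.474]), 'torque': array([-0.023,  0.046, -0.037]), 'grip_width': 1.0031234058991367}
{'intrinsics': array([[494.312,   0.   , 251.503],
       [  0.   , 494.312, 191.962],
       [  0.   ,   0.   ,   1.   ]]), 'world_from_camera': array([[-0.901, -0.383,  0.206,  0.851],
       [ 0.434, -0.789,  0.434,  0.618],
       [-0.004,  0.481,  0.877,  1.329],
       [ 0.   ,  0.   ,  0.   ,  1.   ]])}
{'intrinsics': array([[383.576,   0.   , 258.792],
       [  0.   , 383.576, 194.704],
       [  0.   ,   0.   ,   1.   ]]), 'world_from_camera': array([[ 0.03 ,  0.983, -0.179,  0.376],
       [-0.999,  0.032,  0.011,  0.026],
       [ 0.016,  0.178,  0.984,  1.224],
       [ 0.   ,  0.   ,  0.   ,  1.   ]])}
```

View pics/scene0.png

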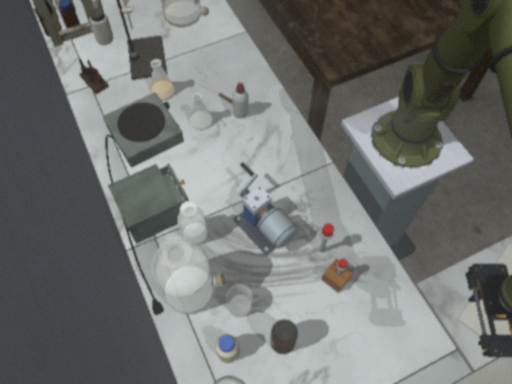

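View pics/top0.png

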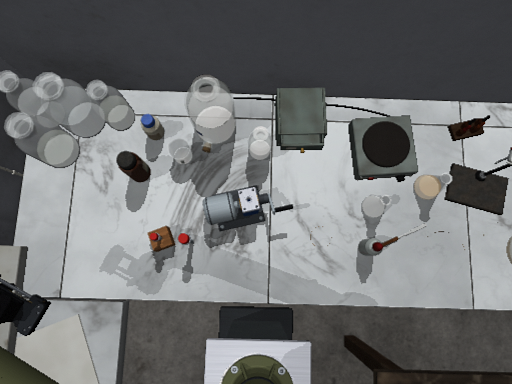

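```bash
python3 - <<'E'
from h import *
np.set_printoptions(precision=3,suppress=True)
a=cv2.imread('pics/scene0.png');b=cv2.imread('pics/top0.png')
cv2.imwrite('pics/z1.png',cv2.resize(a[150:300,220:370],None,fx=4,fy=4,interpolation=2))
cv2.imwrite('pics/z2.png',cv2.resize(b[170:290,130:310],None,fx=4,fy=4,interpolation=2))
for n in('scene','top'):
    f=np.load(f'pics/{n}0.npz');im=f['im'];P=cloud(n,f['d'])
    h=cv2.cvtColor(im,cv2.COLOR_RGB2HSV)
    m=(((h[...,0]<6)|(h[...,0]>174))&(h[...,1]>150)&(h[...,2]>90)).astype('uint8')
    k,l,s,c=cv2.connectedComponentsWithStats(m)
    for i in range(1,k):
        if s[i,4]>8: print(n,c[i],s[i],'med',np.median(P[l==i],0),'max z',P[l==i][:,2].max())
    for (u,v) in {'scene':[(258,183),(256,200),(278,228)],'top':[(249,199),(237,207),(285,208),(248,190)]}[n]: print(n,u,v,P[v,u])
E
```

```text
scene [327.838 229.015] [324 225   9   9  68] med [0.446 0.225 0.16 ] max z 1.3286124239192771
scene [342.243 262.757] [339 260   7   7  37] med [0.45  0.312 0.13 ] max z 0.13518483514949375
scene 258 183 [ 0.506 -0.062 -0.005]
scene 256 200 [0.567 0.049 0.122]
scene 278 228 [0.55  0.148 0.115]
top [152.884 235.884] [150 233   7   7  43] med [0.446 0.31  0.129] max z 0.1329424781200239
top [182.716 237.892] [178 234  10   9  74] med [0.441 0.22  0.16 ] max z 0.1652134893609829
top 249 199 [0.567 0.042 0.098]
top 237 207 [0.544 0.078 0.082]
top 285 208 [ 0.541 -0.064  0.11 ]
top 248 190 [0.589 0.046 0.124]
```

View pics/z1.png

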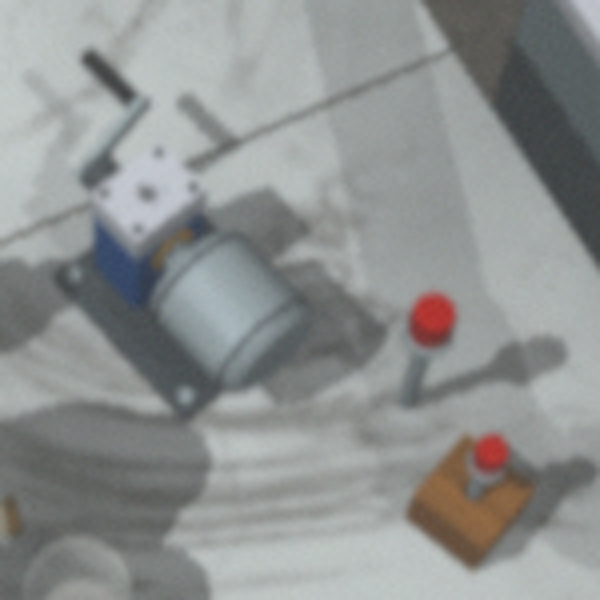

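View pics/z2.png

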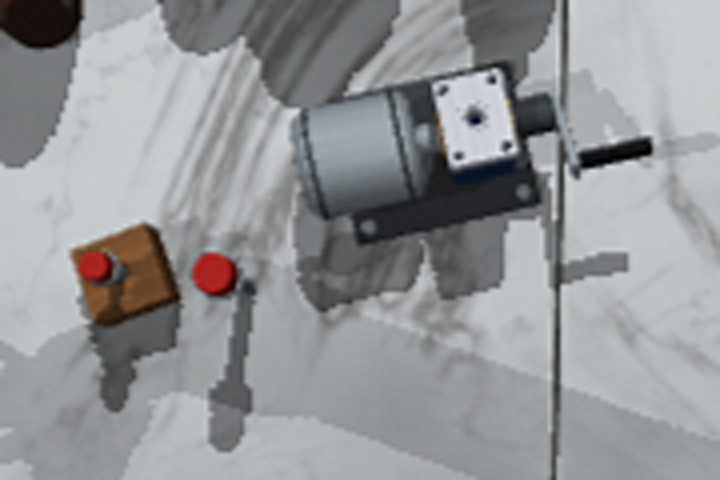

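```bash
python3 - <<'E'
from h import *
np.set_printoptions(precision=4,suppress=True)
roi={'scene':(150,260,180,225),'top':(235,265,182,216)}
hole={'scene':(257,198),'top':(248.5,199.2)}
for n in roi:
    f=np.load(f'pics/{n}0.npz');im=f['im'];P=cloud(n,f['d']);g=im.min(-1).astype(int)
    m=(g>150)&(P[...,2]>.11)&(P[...,2]<.14)&(np.hypot(P[...,0]-.57,P[...,1]-.045)<.06)
    c,_=cv2.findContours(m.astype('uint8'),0,1);c=max(c,key=cv2.contourArea)
    pts=np.array([ray(n,u,v,.125)[:2] for u,v in c[:,0]])
    r=cv2.minAreaRect(pts.astype('float32')*1000);print(n,m.sum(),'rect',r,'z',np.median(P[m][:,2]))
    # hole: dark subpixel near guess
    u0,v0=hole[n];u0=round(u0);v0=round(v0)
    w=g[v0-4:v0+5,u0-4:u0+5];wt=np.clip(190-w,0,None)*(np.hypot(*np.mgrid[-4:5,-4:5])<4)
    print(w)
    vv,uu=np.mgrid[-4:5,-4:5];u=u0+(uu*wt).sum()/wt.sum();v=v0+(vv*wt).sum()/wt.sum();print('hole',u,v,ray(n,u,v,.125))
    # knob
    h=cv2.cvtColor(im,cv2.COLOR_RGB2HSV)
    m=(((h[...,0]<6)|(h[...,0]>174))&(h[...,1]>110)&(h[...,2]>70)).astype('uint8')
    k,l,s,cc=cv2.connectedComponentsWithStats(m)
    for i in range(1,k):
        if s[i,4]>20: print('red',cc[i],s[i],ray(n,*cc[i],.128),ray(n,*cc[i],.1175))
    # handle: dark, z>.08, y<0
    m=(g<70)&(P[...,2]>.07)&(P[...,2]<.14)&(P[...,1]<-.02)&(P[...,1]>-.13)&(abs(P[...,0]-.53)<.06)
    q=P[m];print('handle',m.sum(),q.mean(0),q.min(0),q.max(0))
    vv,uu=np.nonzero(m);print(uu.min(),uu.max(),vv.min(),vv.max()); 
    hz=[ray(n,a,b,.108)[:2] for a,b in zip(uu,vv)]
    if len(hz)>5:
        print(cv2.minAreaRect((np.array(hz)*1000).astype('float32')))
E
```

```text
scene 372 rect ((562.9254760742188, 44.22297286987305), (66.58561706542969, 53.36684036254883), 14.948273658752441) z 0.1256135101136464
[[195 194 190 191 192 194 194 190 193]
 [191 185 178 182 182 189 189 192 191]
 [188 172 161 159 165 173 184 187 185]
 [186 164 142 131 138 155 173 181 184]
 [182 165 136 121 123 144 166 183 185]
 [188 172 149 133 134 149 171 187 189]
 [189 184 173 161 161 169 180 187 191]
 [192 189 189 185 183 182 187 191 192]
 [194 194 192 193 192 189 190 191 191]]
hole 256.4985994397759 197.9467787114846 [0.5638 0.0449 0.125 ]
red [327.5657 229.3131] [323 224  11  12  99] [0.436  0.2136 0.128 ] [0.4324 0.2101 0.1175]
red [342.3889 262.6111] [339 259   8   8  54] [0.4487 0.3115 0.128 ] [0.4452 0.3088 0.1175]
handle 6 [ 0.5435 -0.0556  0.1118] [ 0.5388 -0.0713  0.1095] [ 0.5472 -0.0421  0.1146]
244 251 166 173
((543.3777465820312, -57.97315216064453), (2.19020676612854, 31.209489822387695), 14.851752281188965)
top 323 rect ((561.86376953125, 44.36777877807617), (63.31118392944336, 49.00663375854492), 14.588858604431152) z 0.12478995183715758
[[207 205 204 207 205 17
[... 177 characters left out ...]
196 165  71   0   0 107 178 204]
 [202 208 197 141 123 163 183 170 196]
 [201 207 208 194 193 172 190 198 204]
 [200 205 207 202 204 200 199 204 206]]
hole 248.26362862010222 198.89267461669505 [0.5622 0.0442 0.125 ]
red [153.2292 235.9167] [150 233   8   7  48] [0.4464 0.3098 0.128 ] [0.4471 0.3125 0.1175]
red [182.8256 237.7674] [178 233  11  11  86] [0.4438 0.2258 0.128 ] [0.4445 0.2277 0.1175]
red [379.1429 245.1905] [377 243   5   5  21] [ 0.4401 -0.3334  0.128 ] [ 0.4407 -0.3369  0.1175]
handle 78 [ 0.5408 -0.0588  0.1104] [ 0.5258 -0.0853  0.0937] [ 0.551  -0.0208  0.1151]
270 292 205 213
((538.2900390625, -53.51024627685547), (21.41403579711914, 64.97421264648438), 5.253800392150879)
```

```bash
cat >> h.py <<'E'
from scipy.spatial.transform import Rotation as Ro
np.set_printoptions(precision=4,suppress=True)
YAW=0.256
def plan(p,yaw=YAW,rows=None,flip=0):
    "remaining turn (deg) & shift (cm) in present measured tool frame to reach p with jaws along tumbler x"
    s=get_state();R=Ro.from_rotvec(s['tool_rot']);x=np.array([0,0,-1.]);best=None
    for sg in(1,-1):
        z=sg*np.array([np.cos(yaw),np.sin(yaw),0]);G=Ro.from_matrix(np.column_stack([x,np.cross(z,x),z]))
        w=(R.inv()*G).as_rotvec(degrees=True)
        if best is None or np.linalg.norm(w)<np.linalg.norm(best[0]): best=(w,G)
    w,G=best;d=np.array(p)-s['position']
    print('t',s['time'],'pos',s['position'],'turn deg',w,'| shift cm in start frame',R.inv().apply(d)*100,'in goal frame',G.inv().apply(d)*100,'| grip',s['grip_width'])
    print('R\n',R.as_matrix(),'\nf',s['ft_force'])
    return w,G
E
python3 - <<'E'
from h import *
plan((.447,.3105,.24))
f=np.load('pics/top0.npz');P=cloud('top',f['d']);print(P[165,130],P[150,182],P[160,130])
E
```

```text
t 0.1 pos [0.2813 0.5855 0.2406] turn deg [49.6773 -0.0904  0.0479] | shift cm in start frame [  0.0895 -26.8433 -17.6117] in goal frame [  0.0566 -30.7975   9.0691] | grip 0.9969220301730818
R
 [[-0.0007 -0.9014  0.433 ]
 [-0.0016  0.433   0.9014]
 [-1.     -0.0001 -0.0017]] 
f [ 0.0243 -0.2262 -0.1893]
[0.6456 0.3866 0.1496] [ 0.74    0.2706 -0.0001] [0.6598 0.3871 0.152 ]
```

Request:
jog_arm(targets=[[0, 0, 0, 0, -3.83, -2.52, 8.7], [0, 0, 0, 0, -3.83, -2.52, 6], [0, 0, 0, 0, -3.83, -2.52, 4.5], [0, 0, 0, 0, -3.83, -2.52, 4.5], [0, 0, 0, 0, -3.83, -2.52, 4.5], [0, 0, 0, 0, -3.83, -2.52, 4.5], [0, 0, 0, 0, -3.83, -2.52, 4.5], [9.9, 0, 0, 0, 0, 0, 4.5], [9.9, 0, 0, 0, 0, 0, 4.5], [9.9, 0, 0, 0, 0, 0, 4.5]])

```text
time: 1.35
position: [0.4466, 0.3105, 0.2411]
tool_rot: [-0.469, 1.52, 0.469]
ft_force: [-0.2, -0.2, 0.2]
grip_width: 0.517
```

Request:
jog_arm(targets=[[9.9, 0, 0, 0, 0, 0, 4.5], [10, 0, 0, 0, 0, 0, 4.5], [0, 0, 0, 0, 0, 0, 4.5], [0, 0, 0, 0, 0, 0, 4.5]])

```text
time: 1.85
position: [0.4466, 0.3108, 0.2414]
tool_rot: [-0.204, 1.561, 0.204]
ft_force: [-1.3, -0.7, 0.2]
grip_width: 0.516
```

```bash
python3 - <<'E'
from h import *
plan((.447,.3105,.126))
for n in('scene','top'): snap(n,n+'1')
a=cv2.imread('pics/scene1.png');b=cv2.imread('pics/top1.png')
cv2.imwrite('pics/z3.png',np.hstack([cv2.resize(a[200:320,270:400],(390,360)),cv2.resize(b[180:300,100:230],(390,360))]))
E
```

```text
t 1.85 pos [0.4466 0.3108 0.2414] turn deg [ 0.2431 -0.0185  0.0075] | shift cm in start frame [11.5363 -0.0346  0.0329] in goal frame [11.5363 -0.036   0.0294] | grip 0.5160178042425526
R
 [[-0.0003 -0.2573  0.9663]
 [-0.0002  0.9663  0.2573]
 [-1.     -0.0001 -0.0003]] 
f [-1.3283 -0.7018  0.2495]
```

View pics/z3.png

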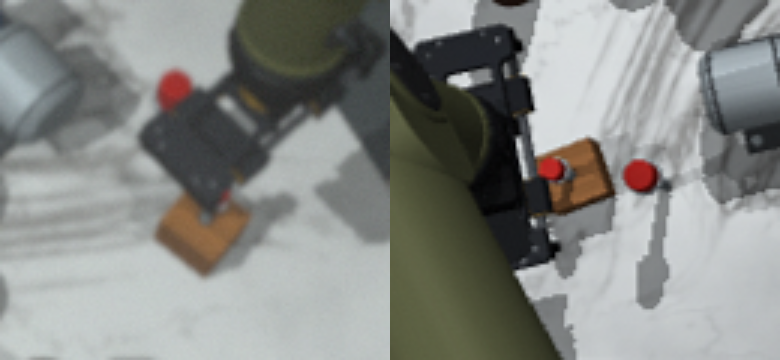

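Request:
jog_arm(targets=[[0, 0, 0, 3, 0, 0, 4.5], [0, 0, 0, 3, 0, 0, 4.5], [0, 0, 0, 2.5, 0, 0, 4.5], [0, 0, 0, 1.5, 0, 0, 4.5], [0, 0, 0, 1.5, 0, 0, 4.5], [0, 0, 0, 0, 0, 0, 4.5], [0, 0, 0, 0, 0, 0, 1.5], [0, 0, 0, 0, 0, 0, 1.5], [0, 0, 0, 0, 0, 0, 1.5], [0, 0, 0, 0, 0, 0, 1.5]], squeeze=20)

```text
time: 3.2
position: [0.4471, 0.3112, 0.1272]
tool_rot: [-0.201, 1.56, 0.203]
ft_force: [-0.0, 0.5, 1.8]
grip_width: 0.242
```

```bash
python3 - <<'E'
from h import *
plan((.447,.3105,.126))
for n in('scene','top'): snap(n,n+'2')
a=cv2.imread('pics/scene2.png');b=cv2.imread('pics/top2.png')
cv2.imwrite('pics/z4.png',np.hstack([cv2.resize(a[200:320,270:400],(390,360)),cv2.resize(b[180:300,100:230],(390,360))]))
E
```

```text
t 3.2 pos [0.4471 0.3112 0.1272] turn deg [ 0.0779  0.0706 -0.0381] | shift cm in start frame [ 0.1185 -0.062  -0.03  ] in goal frame [ 0.1186 -0.0619 -0.0298] | grip 0.24222272529257724
R
 [[ 0.001  -0.2545  0.9671]
 [ 0.001   0.9671  0.2545]
 [-1.      0.0007  0.0012]] 
f [-0.0364  0.5498  1.8463]
```

View pics/z4.png

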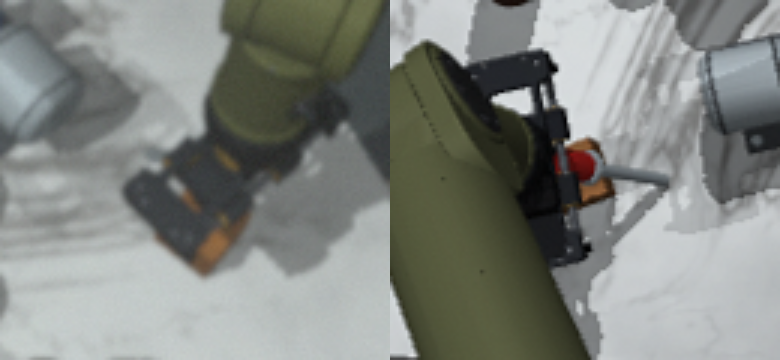

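```bash
python3 - <<'E'
from h import *
a=cv2.imread('pics/scene2.png');b=cv2.imread('pics/top2.png')
cv2.imwrite('pics/z5.png',cv2.resize(b[190:290,120:220],(600,600),interpolation=2))
cv2.imwrite('pics/z6.png',cv2.resize(a[200:300,290:390],(600,600),interpolation=2))
f=np.load('pics/top2.npz');P=cloud('top',f['d'])
for u,v in[(163,235),(167,234),(172,236),(180,239),(188,240),(190,240)]:print(u,v,P[v,u],f['im'][v,u])
f0=np.load('pics/top1.npz');P=cloud('top',f0['d'])
for u,v in[(153,235),(180,239),(188,240),(190,240)]:print(u,v,P[v,u],f0['im'][v,u])
E
```

```text
163 235 [0.4491 0.2797 0.1396] [94 17 15]
167 234 [0.4532 0.2717 0.126 ] [108  14  11]
172 236 [0.4499 0.2632 0.0972] [ 92  99 103]
180 239 [0.4441 0.2464 0.0602] [57 62 65]
188 240 [0.4439 0.2285 0.0225] [64 68 72]
190 240 [0.4446 0.2236 0.015 ] [73 79 83]
153 235 [0.4486 0.3092 0.1337] [185  41  38]
180 239 [0.4381 0.227  0.1624] [153  30  27]
188 240 [0.4372 0.2085 0.1416] [49  4  3]
190 240 [0.4382 0.2052 0.1278] [93 94 98]
```

View pics/z5.png

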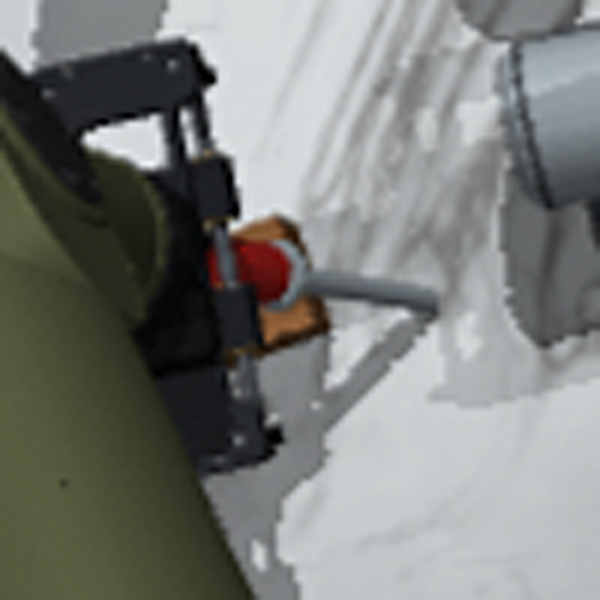

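View pics/z6.png

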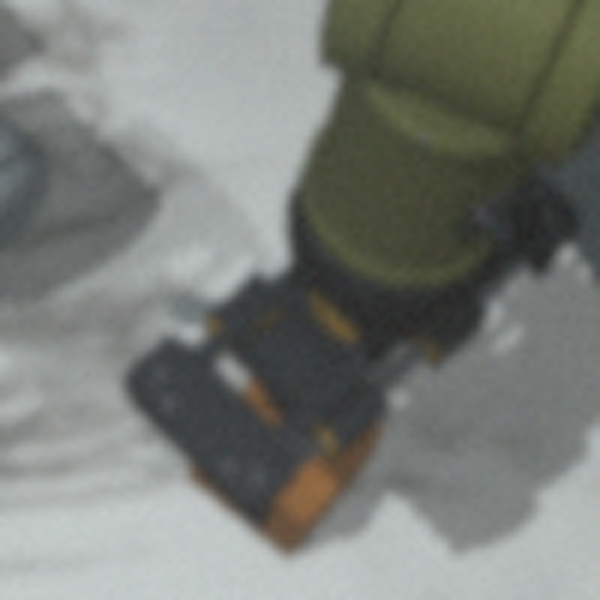

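Request:
jog_arm(targets=[[0, 0, 0, -0.5, 0, 0, 1.5], [0, 0, 0, -0.5, 0, 0, 1.5], [0, 0, 0, -1, 0, 0, 1.5], [0, 0, 0, -1, 0, 0, 1.5], [0, 0, 0, -1, 0, 0, 1.5], [0, 0, 0, -1, 0, 0, 1.5]])

```text
time: 4.05
position: [0.4468, 0.3106, 0.1774]
tool_rot: [-0.202, 1.561, 0.202]
ft_force: [0.7, 0.3, -0.8]
grip_width: 0.248
```

```bash
python3 - <<'E'
from h import *
plan((.447,.3105,.176))
for n in('scene','top'): snap(n,n+'3')
a=cv2.imread('pics/scene3.png');b=cv2.imread('pics/top3.png')
cv2.imwrite('pics/z7.png',np.hstack([cv2.resize(a[200:320,270:400],(390,360)),cv2.resize(b[180:300,100:230],(390,360))]))
E
```

```text
t 4.05 pos [0.4468 0.3106 0.1774] turn deg [0.0683 0.0035 0.0122] | shift cm in start frame [ 0.1441 -0.0142  0.019 ] in goal frame [ 0.1441 -0.0142  0.019 ] | grip 0.24847427038255304
R
 [[ 0.0001 -0.2544  0.9671]
 [-0.0002  0.9671  0.2544]
 [-1.     -0.0002  0.0001]] 
f [ 0.7464  0.3045 -0.8473]
```

View pics/z7.png

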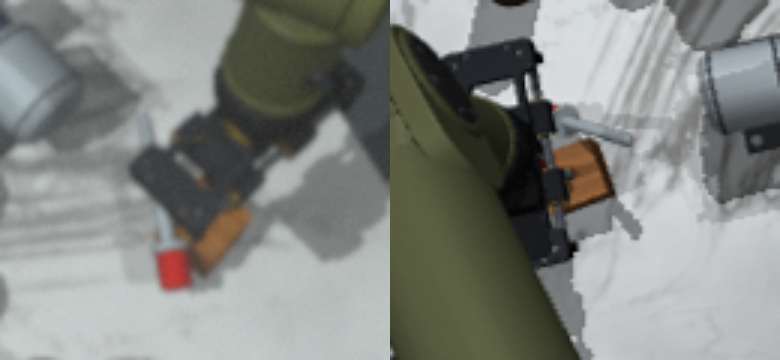

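Request:
jog_arm(targets=[[0, 0, 0, -2, 0, 0, 1.5], [0, 0, 0, -3, 0, 0, 1.5], [0, 0, 0, -3, 0, 0, 1.5], [0, 0, 0, -3, 0, 0, 1.5], [0, 0, 0, -1, 0, 0, 1.5]])

```text
time: 4.78
position: [0.4474, 0.3111, 0.2983]
tool_rot: [-0.201, 1.559, 0.203]
ft_force: [0.4, -0.5, -0.7]
grip_width: 0.243
```

```bash
python3 - <<'E'
from h import *
plan((.563,.0445,.30))
for n in('scene','top'): snap(n,n+'4')
a=cv2.imread('pics/scene4.png');b=cv2.imread('pics/top4.png')
cv2.imwrite('pics/z8.png',np.hstack([cv2.resize(a[180:320,270:400],(390,420)),cv2.resize(b[160:300,100:230],(390,420))]))
E
```

```text
t 4.775 pos [0.4474 0.3111 0.2983] turn deg [ 0.0657  0.148  -0.065 ] | shift cm in start frame [ -0.1917 -28.7259   4.4037] in goal frame [ -0.1706 -28.721    4.4361] | grip 0.24328034960874875
R
 [[ 0.0022 -0.2543  0.9671]
 [ 0.0018  0.9671  0.2543]
 [-1.      0.0011  0.0026]] 
f [ 0.4011 -0.4697 -0.7124]
```

View pics/z8.png

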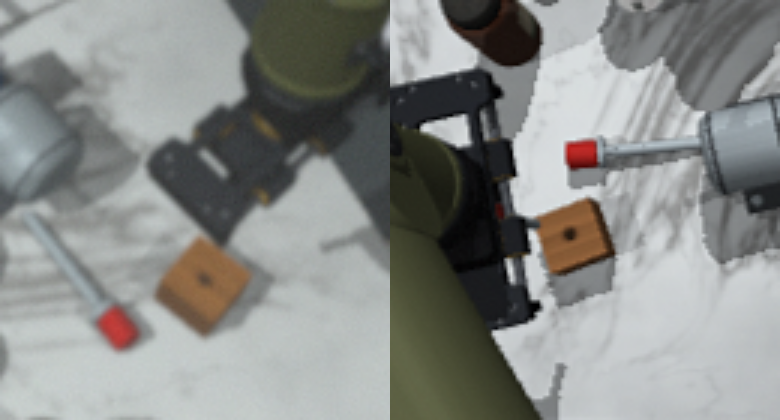

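Request:
jog_arm(targets=[[0, 0, 0, 0, -3, 0.46, 1.5], [0, 0, 0, 0, -4.5, 0.7, 1.5], [0, 0, 0, 0, -4.5, 0.7, 1.5], [0, 0, 0, 0, -4.5, 0.7, 1.5], [0, 0, 0, 0, -4.5, 0.7, 1.5], [0, 0, 0, 0, -4.5, 0.7, 1.5], [0, 0, 0, 0, -3.2, 0.65, 1.5], [0, 0, 0, 0, 0, 0, 1.5], [0, 0, 0, 0, 0, 0, 1.5], [0, 0, 0, 0, 0, 0, 1.5]])

```text
time: 6.12
position: [0.5638, 0.0466, 0.2959]
tool_rot: [-0.204, 1.562, 0.204]
ft_force: [0.8, -0.3, -0.4]
grip_width: 0.245
```

```bash
python3 - <<'E'
from h import *
plan((.563,.0445,.25))
for n in('scene','top'): snap(n,n+'5')
a=cv2.imread('pics/scene5.png');b=cv2.imread('pics/top5.png')
cv2.imwrite('pics/z9.png',np.hstack([cv2.resize(a[120:260,190:320],(390,420)),cv2.resize(b[130:270,190:320],(390,420))]))
E
```

```text
t 6.125 pos [0.5638 0.0466 0.2959] turn deg [ 0.2216 -0.0569 -0.0389] | shift cm in start frame [ 4.5908 -0.1896 -0.1278] in goal frame [ 4.5908 -0.187  -0.1316] | grip 0.24517059030329125
R
 [[-0.0011 -0.257   0.9664]
 [ 0.0004  0.9664  0.257 ]
 [-1.      0.0007 -0.001 ]] 
f [ 0.7841 -0.2658 -0.446 ]
```

View pics/z9.png

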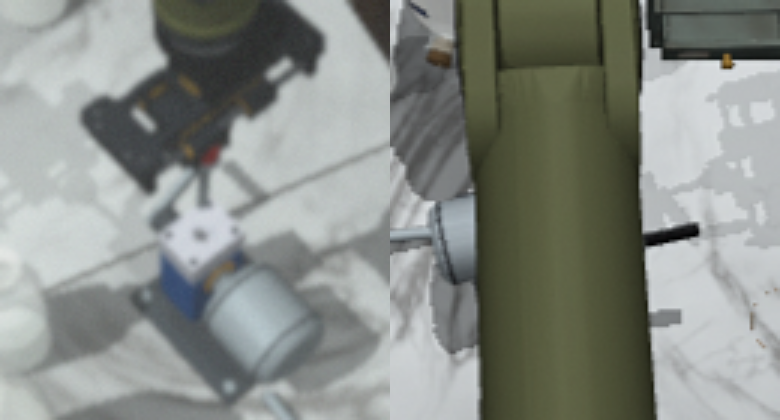

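Request:
jog_arm(targets=[[0, 0, 0, 1, -0.1, -0.05, 1.5], [0, 0, 0, 1.5, -0.1, -0.05, 1.5], [0, 0, 0, 1.3, 0, 0, 1.5], [0, 0, 0, 0.8, 0, 0, 1.5], [0, 0, 0, 0, 0, 0, 1.5], [0, 0, 0, 0, 0, 0, 1.5]])

```text
time: 6.98
position: [0.5642, 0.0428, 0.251]
tool_rot: [-0.202, 1.561, 0.202]
ft_force: [0.7, -0.0, 0.0]
grip_width: 0.246
```

```bash
python3 - <<'E'
from h import *
plan((.563,.0445,.25))
snap('scene','scene6')
a=cv2.imread('pics/scene6.png')
cv2.imwrite('pics/z10.png',cv2.resize(a[150:230,220:300],(640,640)[:2],interpolation=2)[:600])
E
```

```text
t 6.975 pos [0.5642 0.0428 0.251 ] turn deg [0.0748 0.0453 0.0036] | shift cm in start frame [ 0.0973  0.1936 -0.0743] in goal frame [ 0.0973  0.1935 -0.0745] | grip 0.24630776696192055
R
 [[ 0.0008 -0.2545  0.9671]
 [ 0.0001  0.9671  0.2545]
 [-1.     -0.0001  0.0008]] 
f [ 0.7135 -0.0471  0.0221]
```

View pics/z10.png

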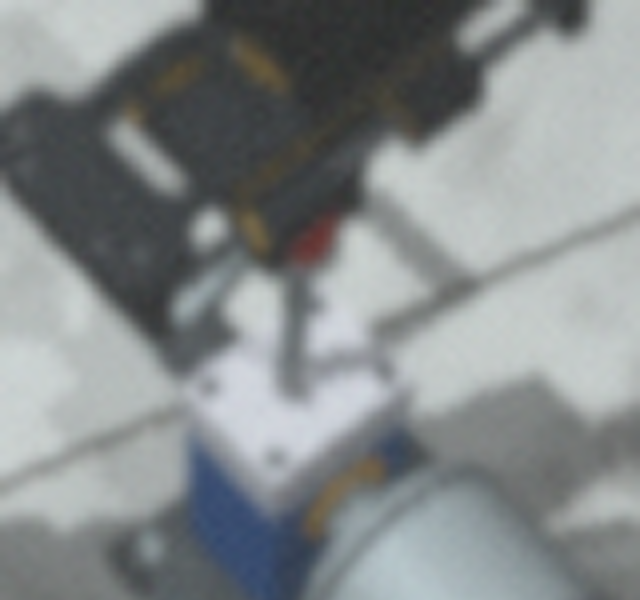

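Request:
jog_arm(targets=[[0, 0, 0, 0, 0, 0, 1.5], [0, 0, 0, 0, 0, 0, 1.5]])

```text
time: 7.28
position: [0.5641, 0.0428, 0.2509]
tool_rot: [-0.202, 1.561, 0.202]
ft_force: [0.2, 0.3, -0.4]
grip_width: 0.248
```

```bash
cat >> h.py <<'E'
def proj(n,p):
    c=camera_info(n);K=np.array(c['intrinsics']);T=np.array(c['world_from_camera'])
    q=T[:3,:3].T@(np.array(p)-T[:3,3]);return np.array([K[0,2]+K[0,0]*q[0]/-q[2],K[1,2]-K[1,1]*q[1]/-q[2]])
E
python3 - <<'E'
from h import *
plan((.563,.0445,.25))
im,d=snap('scene','scene7')
g=im.min(-1)
print('cols 250-263');
for v in range(184,204): print(v,g[v,250:264])
for x,y in((.5638,.0449),(.5642,.0428),(.5638,.0444)):
  print([proj('scene',(x,y,z)) for z in(.125,.134,.16,.2)])
E
```

```text
t 7.275 pos [0.5641 0.0428 0.2509] turn deg [ 0.0766  0.0354 -0.0017] | shift cm in start frame [ 0.0877  0.1892 -0.0618] in goal frame [ 0.0877  0.1891 -0.062 ] | grip 0.24772368073769366
R
 [[ 0.0006 -0.2545  0.9671]
 [ 0.0002  0.9671  0.2545]
 [-1.      0.      0.0006]] 
f [ 0.2102  0.3107 -0.4122]
cols 250-263
184 [144 159 160 143 123 111  99 101 108 130 157 175 192 195]
185 [167 189 186 175 160 128 100  99 115 147 178 193 195 199]
186 [187 196 197 193 176 140 103  95 115 145 177 195 196 198]
187 [197 199 200 198 180 142 102  94 108 133 164 191 199 199]
188 [200 199 199 198 184 143 104  95 110 132 160 191 202 203]
189 [194 200 202 203 184 144 111 101 126 155 181 197 206 201]
190 [185 198 200 201 187 150 114 113 142 181 199 205 207 205]
191 [167 189 196 200 183 143 111 114 154 190 205 208 207 203]
192 [163 180 190 194 177 140 109 118 162 192 203 202 196 196]
193 [178 183 184 183 166 135 110 122 159 187 191 178 176 175]
194 [194 191 185 181 162 127 108 119 148 168 166 157 151 151]
195 [203 196 195 181 161 127 112 121 135 147 148 146 144 147]
196 [206 205 201 188 164 133 121 124 137 146 147 154 164 164]
197 [209 209 204 193 165 136 119 130 147 158 167 175 186 191]
198 [207 207 206 196 168 140 125 131 146 174 187 192 201 203]
199 [207 209 206 200 186 159 140 142 156 182 200 202 205 206]
200 [204 205 206 203 196 183 174 174 177 193 202 205 207 206]
201 [206 207 206 206 206 202 199 197 196 202 205 206 207 205]
202 [205 206 203 208 209 208 207 204 204 204 208 206 203 191]
203 [205 204 207 208 207 208 208 207 205 205 204 198 189 173]
[array([256.508 , 197.9443]), array([256.5252, 196.4012]), array([256.5762, 191.8407]), array([256.6581, 184.5116])]
[array([256.0439, 197.3959]), array([256.0584, 195.8506]), array([256.1014, 191.2834]), array([256.1704, 183.944 ])]
[array([256.4285, 197.8004]), array([256.4452, 196.2567]), array([256.4948, 191.6944]), array([256.5745, 184.3626])]
```

Request:
jog_arm(targets=[[0, 0, 0, 0, 0.13, -0.04, 1.5], [0, 0, 0, 0, 0, 0, 1.5], [0, 0, 0, 0.3, 0, 0, 1.5], [0, 0, 0, 0.3, 0, 0, 1.5], [0, 0, 0, 0.2, 0, 0, 1.5], [0, 0, 0, 0.15, 0, 0, 1.5], [0, 0, 0, 0.1, 0, 0, 1.5], [0, 0, 0, 0, 0, 0, 1.5]])

```text
time: 8.32
position: [0.5632, 0.044, 0.24]
tool_rot: [-0.202, 1.561, 0.202]
ft_force: [0.5, -0.2, -1.2]
grip_width: 0.246
```

Request:
jog_arm(targets=[[0, 0, 0, 0.15, 0, 0, 1.5], [0, 0, 0, 0.15, 0, 0, 1.5], [0, 0, 0, 0, 0, 0, 1.5]])

```text
time: 8.7
position: [0.5631, 0.0441, 0.2369]
tool_rot: [-0.202, 1.562, 0.202]
ft_force: [0.6, 0.1, -0.4]
grip_width: 0.246
```

Request:
jog_arm(targets=[[0, 0, 0, 0.3, 0, 0, 1.5], [0, 0, 0, 0.3, 0, 0, 1.5], [0, 0, 0, 0.3, 0, 0, 1.5], [0, 0, 0, 0, 0, 0, 1.5]])

```text
time: 9.2
position: [0.5631, 0.044, 0.2277]
tool_rot: [-0.202, 1.562, 0.202]
ft_force: [-0.0, 0.2, -1.7]
grip_width: 0.245
```

Request:
jog_arm(targets=[[0, 0, 0, 0.3, 0, 0, 1.5], [0, 0, 0, 0.3, 0, 0, 1.5], [0, 0, 0, 0.25, 0, 0, 1.5], [0, 0, 0, 0, 0, 0, 1.5]])

```text
time: 9.7
position: [0.5631, 0.044, 0.2193]
tool_rot: [-0.202, 1.562, 0.202]
ft_force: [-0.5, 0.7, -1.3]
grip_width: 0.243
```

Request:
jog_arm(targets=[[0, 0, 0, 0.2, 0, 0, 1.5], [0, 0, 0, 0.15, 0, 0, 1.5], [0, 0, 0, 0, 0, 0, 1.5]])

```text
time: 10.07
position: [0.5631, 0.044, 0.2159]
tool_rot: [-0.202, 1.561, 0.202]
ft_force: [-0.4, 0.4, -1.1]
grip_width: 0.241
```

Request:
jog_arm(targets=[[0, 0, 0, 0, 0, 0, 3.5], [0, 0, 0, 0, 0, 0, 4], [0, 0, 0, 0, 0, 0, 4], [0, 0, 0, -0.5, 0, 0, 4], [0, 0, 0, -2, 0, 0, 4], [0, 0, 0, -3, 0, 0, 4], [0, 0, 0, -3, 0, 0, 4]])

```text
time: 10.95
position: [0.5632, 0.0439, 0.3023]
tool_rot: [-0.202, 1.561, 0.202]
ft_force: [0.7, 0.1, 0.8]
grip_width: 0.461
```

```bash
python3 - <<'E'
from h import *
plan((.563,.0445,.25))
im,d=snap('scene','scene8')
a=cv2.imread('pics/scene8.png')
cv2.imwrite('pics/z11.png',cv2.resize(a[140:230,220:310],(600,600),interpolation=2))
P=cloud('scene',d);h=cv2.cvtColor(im,cv2.COLOR_RGB2HSV)
m=(((h[...,0]<6)|(h[...,0]>174))&(h[...,1]>110)&(h[...,2]>50)).astype('uint8')
k,l,s,cc=cv2.connectedComponentsWithStats(m)
for i in range(1,k):
    if s[i,4]>10: print(cc[i],s[i],np.median(P[l==i],0),np.percentile(P[l==i][:,2],95))
E
```

```text
t 10.95 pos [0.5632 0.0439 0.3023] turn deg [0.0755 0.0187 0.0024] | shift cm in start frame [ 5.2327  0.0594 -0.004 ] in goal frame [ 5.2327  0.0591 -0.0024] | grip 0.46065036364901196
R
 [[ 0.0003 -0.2545  0.9671]
 [ 0.      0.9671  0.2545]
 [-1.     -0.      0.0003]] 
f [0.6845 0.065  0.8065]
[258.3409 184.1818] [256 180   6   9  44] [0.5634 0.0534 0.2146] 0.21945177924945938
[308.6731 288.8077] [303 283  12  13 104] [0.5372 0.3115 0.0316] 0.03610303257473453
```

View pics/z11.png

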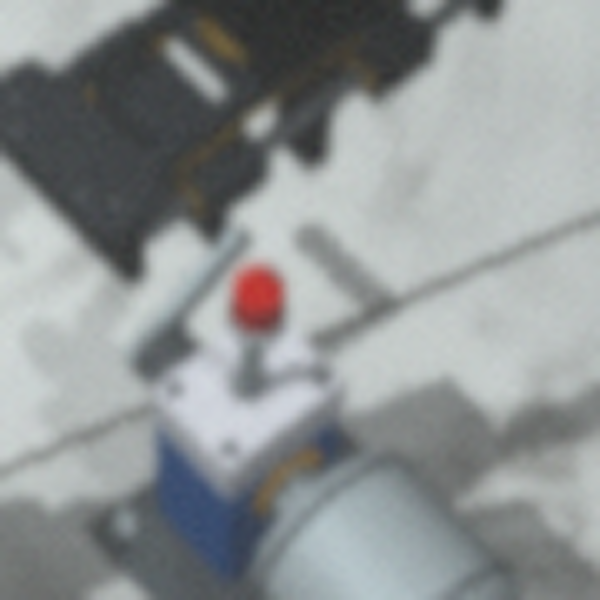

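```bash
python3 - <<'E'
from h import *
print(ray('scene',241.25,163,.105),ray('scene',252.5,175,.105),ray('top',292.5,206.75,.108),ray('top',275.2,209.5,.108))
plan((.5436,-.070,.30))
E
```

```text
[ 0.5484 -0.0878  0.105 ] [ 0.5366 -0.0369  0.105 ] [ 0.5459 -0.0865  0.108 ] [ 0.5361 -0.0357  0.108 ]
t 11.0 pos [0.565  0.0441 0.3069] turn deg [0.0753 0.414  0.0099] | shift cm in start frame [  0.6539 -10.4879  -4.9767] in goal frame [  0.688  -10.4945  -4.958 ] | grip 0.4597668738449808
R
 [[ 0.007  -0.2545  0.9671]
 [ 0.0017  0.9671  0.2545]
 [-1.     -0.0002  0.0072]] 
f [3.2604 0.2901 3.1497]
```

Request:
jog_arm(targets=[[0, 0, 0, 0, -2.5, -1.2, 4], [0, 0, 0, 0, -4, -1.9, 4], [0, 0, 0, 0, -4, -1.86, 3.6], [0, 0, 0, 0, 0, 0, 3.6], [0, 0, 0, 3, 0, 0, 3.6], [0, 0, 0, 4, 0, 0, 3.6], [0, 0, 0, 4, 0, 0, 3.6], [0, 0, 0, 3, 0, 0, 3.6], [0, 0, 0, 0, 0, 0, 3.6], [0, 0, 0, 0, 0, 0, 3.6]])

```text
time: 12.25
position: [0.543, -0.0698, 0.1624]
tool_rot: [-0.203, 1.559, 0.202]
ft_force: [-0.6, -0.3, -0.1]
grip_width: 0.41
```

```bash
python3 - <<'E'
from h import *
plan((.5436,-.070,.103))
im,d=snap('scene','scene9')
im,d=snap('top','top9')
a=cv2.imread('pics/scene9.png');b=cv2.imread('pics/top9.png')
cv2.imwrite('pics/z12.png',np.hstack([cv2.resize(a[120:250,190:320],(390,390)),cv2.resize(b[130:260,220:350],(390,390))]))
E
```

```text
t 12.25 pos [ 0.543  -0.0698  0.1624] turn deg [0.1135 0.1129 0.0218] | shift cm in start frame [ 5.9412 -0.0372  0.0423] in goal frame [ 5.9411 -0.0393  0.0541] | grip 0.4097920349586192
R
 [[ 0.002  -0.2551  0.9669]
 [ 0.0001  0.9669  0.2551]
 [-1.     -0.0004  0.002 ]] 
f [-0.5824 -0.2753 -0.0901]
```

View pics/z12.png

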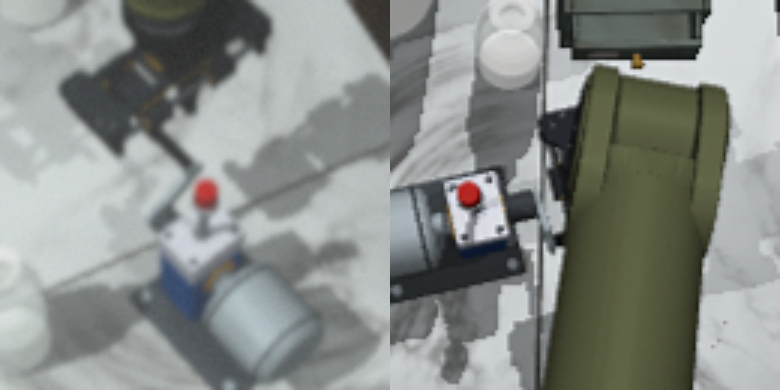

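Request:
jog_arm(targets=[[0, 0, 0, 2, 0, 0, 3.6], [0, 0, 0, 2, 0, 0, 3.6], [0, 0, 0, 1.2, 0, 0, 3.6], [0, 0, 0, 0.7, 0, 0, 3.6], [0, 0, 0, 0, 0, 0, 3.6]])

```text
time: 12.98
position: [0.5421, -0.0702, 0.1022]
tool_rot: [-0.202, 1.561, 0.202]
ft_force: [-0.0, 0.8, 0.6]
grip_width: 0.41
```

Request:
jog_arm(targets=[[0, 0, 0, 0, 0, 0, 1.2], [0, 0, 0, 0, 0, 0, 1.0], [0, 0, 0, 0, 0, 0, 1.0], [0, 0, 0, 0, 0, 0, 1.0]], squeeze=12)

```text
time: 13.48
position: [0.5445, -0.0696, 0.1031]
tool_rot: [-0.203, 1.556, 0.202]
ft_force: [5.2, -0.1, -1.9]
grip_width: 0.153
```

```bash
cat >> h.py <<'E'
HOLE=np.array([.563,.0442]);TX=np.array([np.cos(YAW),np.sin(YAW)]);TY=np.array([-TX[1],TX[0]])
PIV=HOLE-.097*TY
def knob(tag):
    im,d=snap('scene',tag);P=cloud('scene',d);h=cv2.cvtColor(im,cv2.COLOR_RGB2HSV)
    m=(((h[...,0]<6)|(h[...,0]>174))&(h[...,1]>110)&(h[...,2]>50)).astype('uint8')
    k,l,s,cc=cv2.connectedComponentsWithStats(m)
    for i in range(1,k):
        if s[i,4]>10 and cc[i][1]<215: print('knob',cc[i],s[i],np.median(P[l==i],0),np.percentile(P[l==i][:,2],95))
def crank():
    s=get_state();p=s['position'];a=(p[:2]-PIV)@TX;b=(p[:2]-PIV)@TY;c=p[2]-.075
    print('t',s['time'],'x',a,'y',b,'z',c,'th',np.arctan2(a,c),'r',np.hypot(a,c),'f tumbler',s['ft_force'][:2]@TX,s['ft_force'][:2]@TY,s['ft_force'][2],'grip',s['grip_width'])
E
python3 - <<'E'
from h import *
crank();knob('k0');plan((.5436,-.070,.103))
E
```

```text
t 13.475 x -0.04673687757976284 y -0.008438752333308461 z 0.02805699660683561 th -1.0301429141895047 r 0.05451174905010592 f tumbler 5.011091518950407 -1.45569608677036 -1.8894218923344228 grip 0.15256778906309854
knob [257.8958 184.2917] [255 181   7   8  48] [0.5647 0.0541 0.216 ] 0.22039676395477495
t 13.525 pos [ 0.5445 -0.0696  0.1031] turn deg [0.1078 0.3222 0.0685] | shift cm in start frame [ 0.0069 -0.012  -0.0963] in goal frame [ 0.0075 -0.0122 -0.0962] | grip 0.15432781309644805
R
 [[ 0.0057 -0.255   0.9669]
 [ 0.0003  0.9669  0.255 ]
 [-1.     -0.0012  0.0056]] 
f [ 5.3942  1.0392 -2.0499]
```

```bash
python3 -c "
import numpy as np
t=np.arange(-1.05,0.92,.04);x=5.5*np.sin(t);z=5.5*np.cos(t)
for i in range(len(t)-1): print('%.2f->%.2f tx %.2f tz %.2f'%(t[i],t[i+1],-(z[i+1]-z[i]),x[i+1]-x[i]))
"
```

```text
-1.05->-1.01 tx -0.19 tz 0.11
-1.01->-0.97 tx -0.18 tz 0.12
-0.97->-0.93 tx -0.18 tz 0.13
-0.93->-0.89 tx -0.17 tz 0.14
-0.89->-0.85 tx -0.17 tz 0.14
-0.85->-0.81 tx -0.16 tz 0.15
-0.81->-0.77 tx -0.16 tz 0.15
-0.77->-0.73 tx -0.15 tz 0.16
-0.73->-0.69 tx -0.14 tz 0.17
-0.69->-0.65 tx -0.14 tz 0.17
-0.65->-0.61 tx -0.13 tz 0.18
-0.61->-0.57 tx -0.12 tz 0.18
-0.57->-0.53 tx -0.11 tz 0.19
-0.53->-0.49 tx -0.11 tz 0.19
-0.49->-0.45 tx -0.10 tz 0.20
-0.45->-0.41 tx -0.09 tz 0.20
-0.41->-0.37 tx -0.08 tz 0.20
-0.37->-0.33 tx -0.08 tz 0.21
-0.33->-0.29 tx -0.07 tz 0.21
-0.29->-0.25 tx -0.06 tz 0.21
-0.25->-0.21 tx -0.05 tz 0.21
-0.21->-0.17 tx -0.04 tz 0.22
-0.17->-0.13 tx -0.03 tz 0.22
-0.13->-0.09 tx -0.02 tz 0.22
-0.09->-0.05 tx -0.02 tz 0.22
-0.05->-0.01 tx -0.01 tz 0.22
-0.01->0.03 tx 0.00 tz 0.22
0.03->0.07 tx 0.01 tz 0.22
0.07->0.11 tx 0.02 tz 0.22
0.11->0.15 tx 0.03 tz 0.22
0.15->0.19 tx 0.04 tz 0.22
0.19->0.23 tx 0.05 tz 0.22
0.23->0.27 tx 0.05 tz 0.21
0.27->0.31 tx 0.06 tz 0.21
0.31->0.35 tx 0.07 tz 0.21
0.35->0.39 tx 0.08 tz 0.21
0.39->0.43 tx 0.09 tz 0.20
0.43->0.47 tx 0.10 tz 0.20
0.47->0.51 tx 0.10 tz 0.19
0.51->0.55 tx 0.11 tz 0.19
0.55->0.59 tx 0.12 tz 0.19
0.59->0.63 tx 0.13 tz 0.18
0.63->0.67 tx 0.13 tz 0.18
0.67->0.71 tx 0.14 tz 0.17
0.71->0.75 tx 0.15 tz 0.16
0.75->0.79 tx 0.15 tz 0.16
0.79->0.83 tx 0.16 tz 0.15
0.83->0.87 tx 0.17 tz 0.15
0.87->0.91 tx 0.17 tz 0.14
```

Request:
jog_arm(targets=[[0, 0, 0, -0.19, 0, 0.11, 1.0], [0, 0, 0, -0.19, 0, 0.12, 1.0], [0, 0, 0, -0.18, 0, 0.13, 1.0], [0, 0, 0, -0.18, 0, 0.13, 1.0], [0, 0, 0, -0.17, 0, 0.14, 1.0], [0, 0, 0, -0.16, 0, 0.15, 1.0]])

```text
time: 14.28
position: [0.5509, -0.068, 0.1119]
tool_rot: [-0.203, 1.558, 0.201]
ft_force: [7.1, 0.0, -11.0]
grip_width: 0.159
```

```bash
python3 - <<'E'
from h import *
crank();knob('k1')
E
```

```text
t 14.275 x -0.04013287580211646 y -0.008437874682948437 z 0.03692277753797561 th -0.8270335658848748 r 0.05453383556350077 f tumbler 6.915795582854894 -1.7971179112989137 -11.02267957127627 grip 0.15931349380935966
knob [258.84 181.26] [256 177   7   9  50] [0.5576 0.0457 0.2141] 0.21936098750817212
```

Request:
jog_arm(targets=[[0, 0, 0, -0.06, 0, 0.25, 1.0], [0, 0, 0, -0.08, 0, 0.24, 1.0], [0, 0, 0, -0.14, 0, 0.17, 1.0]])

```text
time: 14.7
position: [0.5551, -0.0669, 0.1153]
tool_rot: [-0.202, 1.563, 0.202]
ft_force: [-1.8, -1.4, -4.0]
grip_width: 0.155
```

```bash
python3 - <<'E'
from h import *
crank();knob('k2')
E
```

```text
t 14.7 x -0.03580107017162292 y -0.008440707195864464 z 0.04033595005679165 th -0.7259063610239899 r 0.053932415970522396 f tumbler -2.1142887400916788 -0.9216097384875724 -3.9899382553690286 grip 0.15528207577904984
knob [256.902  183.7843] [254 180   7   9  51] [0.5646 0.0482 0.2113] 0.21482416603252796
```

Request:
jog_arm(targets=[[0, 0, 0, -0.14, 0, 0.17, 1.0], [0, 0, 0, -0.13, 0, 0.18, 1.0], [0, 0, 0, -0.13, 0, 0.18, 1.0]])

```text
time: 15.12
position: [0.561, -0.0653, 0.1198]
tool_rot: [-0.202, 1.562, 0.202]
ft_force: [-1.5, -1.4, -1.5]
grip_width: 0.158
```

```bash
python3 - <<'E'
from h import *
crank();knob('k3')
E
```

```text
t 15.125 x -0.029695484712705222 y -0.008425540442920912 z 0.044765295190768106 th -0.5857095441399751 r 0.05371920946774176 f tumbler -1.8175766269045932 -0.9420566521863033 -1.4572518571429067 grip 0.1582504335406742
knob [255.8085 185.617 ] [253 182   7   8  47] [0.5672 0.0479 0.2032] 0.20635869627351763
```

```bash
python3 - <<'E'
from h import *
crank();knob('k4')
a=cv2.imread('pics/k1.png');b=cv2.imread('pics/k4.png')
cv2.imwrite('pics/z13.png',np.hstack([cv2.resize(i[150:220,220:290],(390,390),interpolation=2) for i in(a,b)]))
E
```

```text
t 15.175 x -0.029263273285506743 y -0.008440308600574174 z 0.045009716116842374 th -0.5764838839965687 r 0.053686252507518094 f tumbler -3.7632757150856326 -0.7962159939496577 -0.6937121983710698 grip 0.15487584965577492
knob [255.9375 185.6042] [253 182   7   9  48] [0.5672 0.0481 0.203 ] 0.20695068983051707
```

View pics/z13.png

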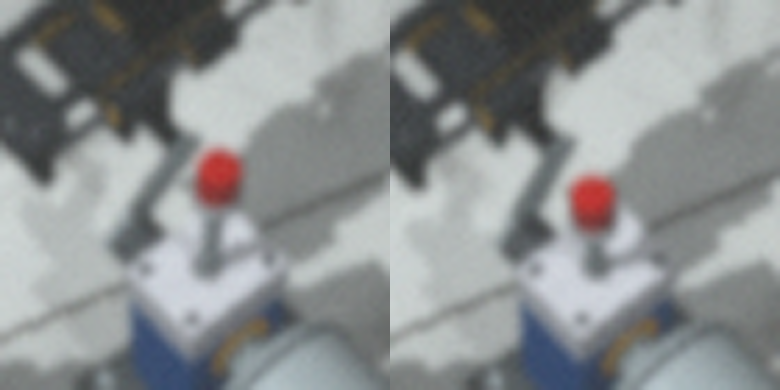

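Request:
jog_arm(targets=[[0, 0, 0, -0.06, 0, 0.09, 1.0], [0, 0, 0, 0, 0, 0, 1.0]])

```text
time: 15.48
position: [0.562, -0.0651, 0.1203]
tool_rot: [-0.202, 1.561, 0.202]
ft_force: [-2.4, -2.0, -0.0]
grip_width: 0.153
```

```bash
python3 - <<'E'
from h import *
crank();knob('k5')
E
```

```text
t 15.475 x -0.028678388612335265 y -0.008435058256022624 z 0.045315132128691926 th -0.5642354979699868 r 0.05362752253499063 f tumbler -2.7984622046881156 -1.3646203685265748 -0.031483185043981954 grip 0.1531965840406865
knob [256.     185.7347] [253 182   7   9  49] [0.5678 0.0481 0.2017] 0.20657926056420192
```

Request:
jog_arm(targets=[[0, 0, 0, -0.06, 0, 0.1, 1.0], [0, 0, 0, 0, 0, 0, 1.0]])

```text
time: 15.78
position: [0.5629, -0.0648, 0.1209]
tool_rot: [-0.202, 1.561, 0.202]
ft_force: [-2.6, -1.0, 0.8]
grip_width: 0.153
```

```bash
python3 - <<'E'
from h import *
crank()
E
```

```text
t 15.775 x -0.02766068381084072 y -0.008432537770382203 z 0.04589865039280128 th -0.5423635486607253 r 0.05358917368987791 f tumbler -2.8140058245780866 -0.3068644690055059 0.7585484783570624 grip 0.15319418888948605
```

Request:
jog_arm(targets=[[0, 0, 0, -0.06, 0, 0.1, 1.0], [0, 0, 0, 0, 0, 0, 1.0]])

```text
time: 16.02
position: [0.564, -0.0645, 0.1215]
tool_rot: [-0.202, 1.561, 0.202]
ft_force: [-3.4, -2.5, 1.3]
grip_width: 0.152
```

```bash
python3 - <<'E'
from h import *
crank()
E
```

```text
t 16.025 x -0.026563362888702525 y -0.008375279785903507 z 0.0465011745279873 th -0.5190044669109407 r 0.05355344508469304 f tumbler -3.9581338600403995 -1.5997205098499439 1.3236020119354697 grip 0.15196303623705587
```

Request:
jog_arm(targets=[[0, 0, 0, -0.05, 0, 0.1, 1.0], [0, 0, 0, 0, 0, 0, 1.0]])

```text
time: 16.27
position: [0.565, -0.0643, 0.122]
tool_rot: [-0.202, 1.561, 0.202]
ft_force: [-3.2, -2.2, 1.5]
grip_width: 0.156
```

```bash
python3 - <<'E'
from h import *
crank()
E
```

```text
t 16.275 x -0.025570881805955587 y -0.008413798206457998 z 0.04701064993899748 th -0.4981772216396015 r 0.053515149294579324 f tumbler -3.633464673852979 -1.330284300603798 1.525059039604841 grip 0.15620503475783992
```

Request:
jog_arm(targets=[[0, 0, 0, -0.05, 0, 0.1, 1.0], [0, 0, 0, 0, 0, 0, 1.0]])

```text
time: 16.52
position: [0.566, -0.064, 0.1225]
tool_rot: [-0.202, 1.561, 0.202]
ft_force: [-2.5, -2.7, 1.4]
grip_width: 0.154
```

```bash
python3 - <<'E'
from h import *
crank()
E
```

```text
t 16.525 x -0.024536154301131142 y -0.008413001627729183 z 0.0475357999665449 th -0.4764931317081928 r 0.05349462726618708 f tumbler -3.1057192566280465 -2.0082888526998084 1.4089860356911206 grip 0.15431653885620528
```

Request:
jog_arm(targets=[[0, 0, 0, -0.05, 0, 0.1, 1.0], [0, 0, 0, 0, 0, 0, 1.0]])

```text
time: 16.77
position: [0.5669, -0.0637, 0.123]
tool_rot: [-0.202, 1.561, 0.202]
ft_force: [-3.2, -3.3, 1.9]
grip_width: 0.156
```

```bash
python3 - <<'E'
from h import *
crank();knob('k6')
E
```

```text
t 16.775 x -0.023573989898765094 y -0.008403006143825538 z 0.04797474675371621 th -0.45673052671082537 r 0.05345380553178869 f tumbler -3.8902847303246624 -2.3462311990894635 1.8580139932945385 grip 0.15554807246659383
knob [256.4255 185.4681] [253 182   8   8  47] [0.566  0.0495 0.2032] 0.2079286964858415
```

Request:
jog_arm(targets=[[0, 0, 0, -0.05, 0, 0.1, 1.0], [0, 0, 0, 0, 0, 0, 1.0]])

```text
time: 17.08
position: [0.5678, -0.0635, 0.1234]
tool_rot: [-0.202, 1.561, 0.202]
ft_force: [-3.6, -3.1, 1.5]
grip_width: 0.157
```

```bash
python3 - <<'E'
from h import *
crank();knob('k7')
E
```

```text
t 17.075 x -0.022627134845432034 y -0.00839634096708629 z 0.0484312159627894 th -0.4370662255579682 r 0.05345624295578311 f tumbler -4.26486257515663 -2.0819588120261723 1.5313678070004655 grip 0.15668646590154595
knob [256.8298 185.2766] [254 182   7   8  47] [0.5647 0.0484 0.2028] 0.20774802800393916
```

Request:
jog_arm(targets=[[0, 0, 0, -0.04, 0, 0.1, 1.0], [0, 0, 0, 0, 0, 0, 1.0]])

```text
time: 17.38
position: [0.5685, -0.0633, 0.1237]
tool_rot: [-0.202, 1.562, 0.202]
ft_force: [-2.6, -3.8, 2.1]
grip_width: 0.153
```

```bash
python3 - <<'E'
from h import *
crank();knob('k8')
E
```

```text
t 17.375 x -0.021946161910038623 y -0.008392569620969181 z 0.048721927053887656 th -0.423217331776562 r 0.05343650623334183 f tumbler -3.5115190726819363 -2.983684988219675 2.099396856653883 grip 0.15338725264643815
knob [257.    184.902] [254 181   7   9  51] [0.5638 0.0472 0.2032] 0.20725405856008672
```

Request:
jog_arm(targets=[[0, 0, 0, -0.04, 0, 0.1, 1.0], [0, 0, 0, 0, 0, 0, 1.0]])

```text
time: 17.68
position: [0.569, -0.0632, 0.124]
tool_rot: [-0.202, 1.563, 0.202]
ft_force: [-5.0, -3.8, 1.4]
grip_width: 0.154
```

```bash
python3 - <<'E'
from h import *
crank();knob('k9')
E
```

```text
t 17.675 x -0.021356513254100838 y -0.00841426806575998 z 0.04895543265068519 th -0.41135573044193796 r 0.05341100115508376 f tumbler -5.793252126604154 -2.362650082908103 1.4185980484298004 grip 0.1536891555613477
knob [257.2157 184.8627] [254 181   7   9  51] [0.5633 0.0472 0.2025] 0.20807014814094926
```

Request:
jog_arm(targets=[[0, 0, 0, 0.09, 0, -0.2, 1.0], [0, 0, 0, 0.1, 0, -0.2, 1.0], [0, 0, 0, 0.1, 0, -0.2, 1.0], [0, 0, 0, 0, 0, 0, 1.0]])

```text
time: 18.23
position: [0.5646, -0.0643, 0.1218]
tool_rot: [-0.202, 1.559, 0.202]
ft_force: [2.1, -1.2, 2.9]
grip_width: 0.156
```

```bash
python3 - <<'E'
from h import *
crank();knob('k10')
E
```

```text
t 18.225 x -0.025984866182940693 y -0.008397622902691367 z 0.04675881609675167 th -0.5072250857759948 r 0.05349392632173468 f tumbler 1.7019084008523473 -1.6746565971183531 2.9462607274150945 grip 0.1560912627948591
knob [256.7708 185.3333] [254 182   7   8  48] [0.5647 0.0485 0.2015] 0.20669384310954836
```

Request:
jog_arm(targets=[[0, 0, 0, 0.1, 0, -0.18, 1.0], [0, 0, 0, 0.1, 0, -0.18, 1.0], [0, 0, 0, 0, 0, 0, 1.0]])

```text
time: 18.65
position: [0.5599, -0.0655, 0.119]
tool_rot: [-0.202, 1.562, 0.202]
ft_force: [1.2, -3.6, 2.7]
grip_width: 0.153
```

```bash
python3 - <<'E'
from h import *
crank();knob('k11')
E
```

```text
t 18.65 x -0.0307538208452735 y -0.008357847674460624 z 0.04395949700734755 th -0.6104537422273083 r 0.053649183346274505 f tumbler 0.23504152213792584 -3.7757523373218405 2.693914715223216 grip 0.15267878724605238
knob [256.1042 185.5208] [253 182   7   8  48] [0.567  0.0483 0.2026] 0.2068304704543776
```

Request:
jog_arm(targets=[[0, 0, 0, 0.07, 0, -0.09, 1.0], [0, 0, 0, 0, 0, 0, 1.0]])

```text
time: 18.95
position: [0.5593, -0.0657, 0.1185]
tool_rot: [-0.202, 1.562, 0.202]
ft_force: [1.2, -2.1, 3.3]
grip_width: 0.152
```

```bash
python3 - <<'E'
from h import *
crank();knob('k12')
E
```

```text
t 18.95 x -0.031410609308717544 y -0.008374682515188166 z 0.04347879155358887 th -0.6256249927945907 r 0.053637968754468364 f tumbler 0.6171132416723585 -2.3192107723482063 3.2858397731292786 grip 0.1520076862360944
knob [256.102  185.6122] [253 182   7   9  49] [0.5667 0.0486 0.2029] 0.20710738453931574
```

Request:
jog_arm(targets=[[0, 0, 0, 0.07, 0, -0.09, 1.0], [0, 0, 0, 0, 0, 0, 1.0]])

```text
time: 19.25
position: [0.5585, -0.0659, 0.1179]
tool_rot: [-0.202, 1.561, 0.202]
ft_force: [0.9, -3.2, 4.4]
grip_width: 0.153
```

```bash
python3 - <<'E'
from h import *
crank();knob('k13')
E
```

```text
t 19.25 x -0.03224516935549155 y -0.008402457234108039 z 0.042871716430930934 th -0.6448638881085438 r 0.05364452457146474 f tumbler 0.08759599859687671 -3.3686075705291243 4.421671146184202 grip 0.1532055935139626
knob [255.9375 185.7083] [253 182   7   9  48] [0.5673 0.0487 0.2041] 0.20762584597059192
```

Request:
jog_arm(targets=[[0, 0, 0, 0.07, 0, -0.09, 1.0], [0, 0, 0, 0, 0, 0, 1.0]])

```text
time: 19.55
position: [0.5576, -0.0662, 0.1171]
tool_rot: [-0.202, 1.562, 0.202]
ft_force: [0.1, -2.5, 4.8]
grip_width: 0.154
```

```bash
python3 - <<'E'
from h import *
crank();knob('k14')
E
```

```text
t 19.55 x -0.033208535834098246 y -0.008388975152589002 z 0.04213368724234409 th -0.6674861900711467 r 0.05364750183261339 f tumbler -0.5925366157330081 -2.4718288067084453 4.819732610959528 grip 0.1540213384230289
knob [255.8125 185.7083] [253 182   7   9  48] [0.5678 0.0486 0.2025] 0.20614759256806478
```

Request:
jog_arm(targets=[[0, 0, 0, 0.07, 0, -0.09, 1.0], [0, 0, 0, 0, 0, 0, 1.0]])

```text
time: 19.85
position: [0.5567, -0.0664, 0.1164]
tool_rot: [-0.202, 1.562, 0.202]
ft_force: [-0.1, -3.0, 3.3]
grip_width: 0.15
```

```bash
python3 - <<'E'
from h import *
crank();knob('k15')
E
```

```text
t 19.85 x -0.034094741623632026 y -0.00839226469316011 z 0.041426922628970894 th -0.6886143728700272 r 0.05365297125871937 f tumbler -0.8654776322334201 -2.9242718490370976 3.2873142293318267 grip 0.15012977795768115
knob [255.7959 185.7959] [253 182   7   9  49] [0.568  0.0487 0.2028] 0.20724344740085135
```

Request:
jog_arm(targets=[[0, 0, 0, 0.07, 0, -0.09, 1.0], [0, 0, 0, 0, 0, 0, 1.0]])

```text
time: 20.15
position: [0.5558, -0.0666, 0.1157]
tool_rot: [-0.202, 1.562, 0.202]
ft_force: [0.3, -2.8, 4.5]
grip_width: 0.152
```

```bash
python3 - <<'E'
from h import *
crank();knob('k16')
E
```

```text
t 20.15 x -0.03498521528823763 y -0.008382609357290738 z 0.04069869904995349 th -0.7100496939788763 r 0.053668886639495525 f tumbler -0.4089262271489509 -2.7539358000721714 4.471062977841082 grip 0.15199367803044908
knob [255.7959 185.7959] [253 182   7   9  49] [0.568  0.0486 0.2036] 0.20744723388062186
```

Request:
jog_arm(targets=[[0, 0, 0, -0.14, 0, 0.17, 1.0], [0, 0, 0, -0.13, 0, 0.18, 1.0], [0, 0, 0, -0.13, 0, 0.18, 1.0], [0, 0, 0, -0.12, 0, 0.18, 1.0], [0, 0, 0, 0, 0, 0, 1.0]])

```text
time: 20.82
position: [0.5612, -0.0652, 0.1198]
tool_rot: [-0.202, 1.565, 0.202]
ft_force: [-2.5, -4.8, 0.4]
grip_width: 0.157
```

```bash
python3 - <<'E'
from h import *
crank();knob('k17')
E
```

```text
t 20.825 x -0.029427809122462612 y -0.008376283785313804 z 0.044807775214692355 th -0.5811104820231867 r 0.05360720725274254 f tumbler -3.690332176151968 -4.041298405703965 0.38552188133240084 grip 0.15741228014317993
knob [256.1042 185.5208] [253 182   7   8  48] [0.5668 0.0483 0.2029] 0.20704783321068326
```

Request:
jog_arm(targets=[[0, 0, 0, 0, 0, 0, 3.0], [0, 0, 0, 0, 0, 0, 3.6], [0, 0, 0, 0, 0, 0, 3.6], [0, 0, 0, -2, 0, 0, 3.6], [0, 0, 0, -4, 0, 0, 3.6], [0, 0, 0, -5, 0, 0, 3.6], [0, 0, 0, -5, 0, 0, 3.6], [0, 0, 0, -2, 0, 0, 1], [0, 0, 0, 0, 0, 0, 0], [0, 0, 0, 0, 0, 0, 0]])

```text
time: 22.12
position: [0.5623, -0.0643, 0.2996]
tool_rot: [-0.202, 1.563, 0.203]
ft_force: [-1.0, -0.2, -0.2]
grip_width: 0.163
```

```bash
python3 - <<'E'
from h import *
print(get_state()['position']);knob('k18');print(ray('scene',256.1,185.5,.197))
plan((.562,.0445,.25))
im,d=snap('top','topa');P=cloud('top',d);h=cv2.cvtColor(im,cv2.COLOR_RGB2HSV)
m=(((h[...,0]<6)|(h[...,0]>174))&(h[...,1]>110)&(h[...,2]>50)).astype('uint8')
k,l,s,cc=cv2.connectedComponentsWithStats(m)
for i in range(1,k):
    if s[i,4]>10: print(cc[i],s[i],np.median(P[l==i],0),ray('top',*cc[i],.2))
E
```

```text
[ 0.5623 -0.0643  0.2996]
knob [256.1136 185.5455] [253 182   7   8  44] [0.5672 0.0497 0.2036] 0.20688053045542074
[0.5657 0.0454 0.197 ]
t 22.175 pos [ 0.5621 -0.0643  0.2993] turn deg [ 0.0942 -0.1418 -0.0464] | shift cm in start frame [ 4.9281 10.5242  2.7718] in goal frame [ 4.9264 10.5328  2.7423] | grip 0.11179784913543496
R
 [[-0.0026 -0.2548  0.967 ]
 [ 0.0002  0.967   0.2548]
 [-1.      0.0008 -0.0025]] 
f [-0.027  -0.8437  0.0843]
[370.75 177.75] [369 177   5   3  12] [ 0.6557 -0.3389  0.0468] [ 0.6194 -0.2915  0.2   ]
[247.98 194.08] [245 190   7   9  50] [0.5621 0.0441 0.2033] [0.5627 0.0442 0.2   ]
[163.6744 211.093 ] [159 207  10   9  86] [0.5308 0.308  0.0311] [0.5089 0.2685 0.2   ]
[378.5897 244.8205] [373 242  10   7  39] [ 0.4403 -0.3283  0.1398] [ 0.4368 -0.3083  0.2   ]
```

View pics/k18.png

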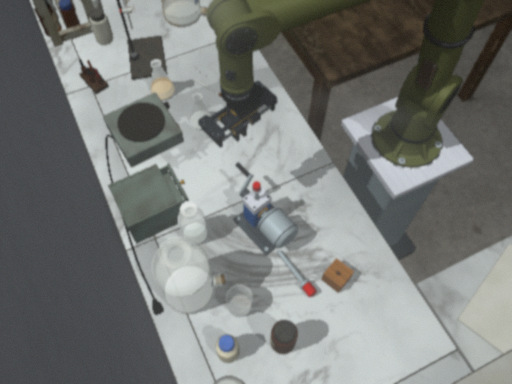

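Request:
jog_arm(targets=[[0, 0, 0, 0, 3, 0.8, 0], [0, 0, 0, 0, 4, 1.1, 0], [0, 0, 0, 0, 3.57, 0.97, 0], [0, 0, 0, 0, 0, 0, 0], [0, 0, 0, 2, 0, 0, 0], [0, 0, 0, 2.5, 0, 0, 0], [0, 0, 0, 1, 0, 0, 0], [0, 0, 0, 0, 0, 0, 0]])

```text
time: 23.22
position: [0.5632, 0.0441, 0.2452]
tool_rot: [-0.202, 1.563, 0.201]
ft_force: [0.1, -1.0, 0.8]
grip_width: 0.007
```

```bash
python3 - <<'E'
from h import *
plan((.5633,.0445,.226))
a=snap('scene','l1')
a=cv2.imread('pics/l1.png')
cv2.imwrite('pics/z14.png',cv2.resize(a[140:230,220:310],(600,600),interpolation=2))
E
```

```text
t 23.225 pos [0.5632 0.0441 0.2452] turn deg [ 0.0228 -0.1043  0.0096] | shift cm in start frame [1.915  0.0363 0.0182] in goal frame [1.9151 0.0359 0.0147] | grip 0.006754970532318107
R
 [[-0.0017 -0.2536  0.9673]
 [-0.0006  0.9673  0.2536]
 [-1.     -0.0002 -0.0018]] 
f [ 0.1118 -0.9657  0.8035]
```

View pics/z14.png

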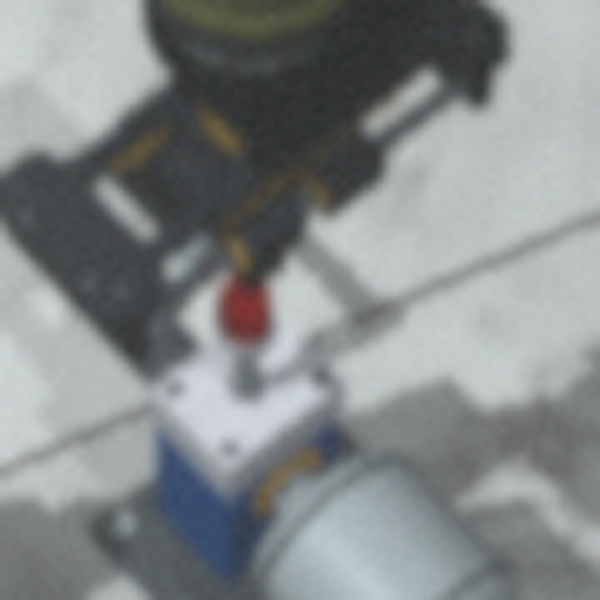

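Fingertips are about 19 mm above the knob and centred. Descending onto it slowly.

Request:
jog_arm(targets=[[0, 0, 0, 0.8, 0, 0, 0], [0, 0, 0, 0.6, 0, 0, 0], [0, 0, 0, 0.3, 0, 0, 0], [0, 0, 0, 0.2, 0, 0, 0], [0, 0, 0, 0.2, 0, 0, 0], [0, 0, 0, 0.2, 0, 0, 0], [0, 0, 0, 0, 0, 0, 0]])

```text
time: 24.15
position: [0.5639, 0.0448, 0.2232]
tool_rot: [-0.202, 1.561, 0.202]
ft_force: [0.3, -0.1, 0.9]
grip_width: 0.002
```

Request:
jog_arm(targets=[[0, 0, 0, 0.2, 0, 0, 0], [0, 0, 0, 0.2, 0, 0, 0], [0, 0, 0, 0.2, 0, 0, 0], [0, 0, 0, 0, 0, 0, 0]])

```text
time: 24.65
position: [0.5637, 0.0448, 0.2168]
tool_rot: [-0.202, 1.561, 0.202]
ft_force: [0.7, -0.2, 2.9]
grip_width: 0.007
```

Request:
jog_arm(targets=[[0, 0, 0, 0.2, 0, 0, 0], [0, 0, 0, 0.2, 0, 0, 0], [0, 0, 0, 0.2, 0, 0, 0], [0, 0, 0, 0, 0, 0, 0]])

```text
time: 25.15
position: [0.5635, 0.0448, 0.2106]
tool_rot: [-0.202, 1.562, 0.202]
ft_force: [-0.7, -0.5, 2.7]
grip_width: 0.003
```

```bash
python3 - <<'E'
from h import *
knob('l2')
a=cv2.imread('pics/l2.png')
cv2.imwrite('pics/z15.png',cv2.resize(a[140:230,220:310],(600,600),interpolation=2))
E
```

```text
(no output)
```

View pics/z15.png

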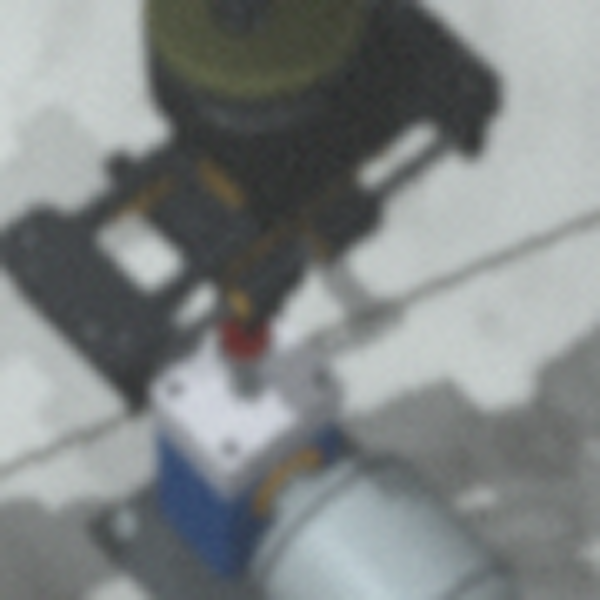

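Request:
jog_arm(targets=[[0, 0, 0, 0.3, 0, 0, 0], [0, 0, 0, 0.3, 0, 0, 0], [0, 0, 0, 0.3, 0, 0, 0], [0, 0, 0, 0, 0, 0, 0]])

```text
time: 25.7
position: [0.5634, 0.0447, 0.2016]
tool_rot: [-0.202, 1.562, 0.202]
ft_force: [-0.7, -0.5, 2.6]
grip_width: 0.005
```

Request:
jog_arm(targets=[[0, 0, 0, 0.3, 0, 0, 0], [0, 0, 0, 0.3, 0, 0, 0], [0, 0, 0, 0.2, 0, 0, 0], [0, 0, 0, 0, 0, 0, 0]])

```text
time: 26.2
position: [0.5634, 0.0447, 0.1938]
tool_rot: [-0.202, 1.562, 0.202]
ft_force: [-1.8, -0.2, 3.8]
grip_width: 0.006
```

Request:
jog_arm(targets=[[0, 0, 0, 0.3, 0, 0, 0], [0, 0, 0, 0.3, 0, 0, 0], [0, 0, 0, 0.2, 0, 0, 0], [0, 0, 0, 0, 0, 0, 0]])

```text
time: 26.7
position: [0.5634, 0.0447, 0.1858]
tool_rot: [-0.202, 1.562, 0.202]
ft_force: [-2.1, -0.7, 3.6]
grip_width: 0.003
```

Request:
jog_arm(targets=[[0, 0, 0, 0.2, 0, 0, 0], [0, 0, 0, 0.2, 0, 0, 0], [0, 0, 0, 0.2, 0, 0, 0], [0, 0, 0, 0, 0, 0, 0]])

```text
time: 27.2
position: [0.5632, 0.0446, 0.1797]
tool_rot: [-0.202, 1.563, 0.202]
ft_force: [-3.6, -1.4, 4.7]
grip_width: 0.008
```

Request:
jog_arm(targets=[[0, 0, 0, 0.2, 0, 0, 0], [0, 0, 0, 0.2, 0, 0, 0], [0, 0, 0, 0.1, 0, 0, 0], [0, 0, 0, 0, 0, 0, 0]])

```text
time: 27.7
position: [0.5632, 0.0446, 0.1748]
tool_rot: [-0.202, 1.562, 0.202]
ft_force: [-3.3, -1.3, 4.2]
grip_width: 0.008
```

Request:
jog_arm(targets=[[0, 0, 0, 0.15, 0, 0, 0], [0, 0, 0, 0.1, 0, 0, 0], [0, 0, 0, 0, 0, 0, 0]])

```text
time: 28.08
position: [0.5634, 0.0446, 0.1746]
tool_rot: [-0.201, 1.562, 0.202]
ft_force: [-8.1, -0.9, 16.2]
grip_width: 0.006
```

Request:
jog_arm(targets=[[0, 0, 0, -0.2, 0, 0, 0], [0, 0, 0, -1, 0, 0, 0], [0, 0, 0, -3, 0, 0, 0], [0, 0, 0, -4, 0, 0, 0], [0, 0, 0, -4, 0, 0, 0], [0, 0, 0, 0, -5, 0, 0], [0, 0, 0, 0, -5, 0, 0], [0, 0, 0, 0, -5, 0, 0], [0, 0, 0, 0, 0, 0, 0], [0, 0, 0, 0, 0, 0, 0]])

```text
time: 29.32
position: [0.6021, -0.0992, 0.2942]
tool_rot: [-0.202, 1.561, 0.203]
ft_force: [-0.2, 1.4, 0.2]
grip_width: 0.004
```

```bash
python3 - <<'E'
from h import *
print(get_state()['position'],get_state()['ft_force'])
knob('m1');snap('top','m1t')
im,d=snap('scene','m2')
a=cv2.imread('pics/m1.png');b=cv2.imread('pics/m1t.png')
cv2.imwrite('pics/z16.png',np.hstack([cv2.resize(a[140:240,210:310],(390,390)),cv2.resize(b[140:240,190:290],(390,390))]))
im=np.load('pics/m1t.npz');P=cloud('top',im['d']);h=cv2.cvtColor(im['im'],cv2.COLOR_RGB2HSV)
m=(((h[...,0]<6)|(h[...,0]>174))&(h[...,1]>110)).astype('uint8')
k,l,s,cc=cv2.connectedComponentsWithStats(m)
for i in range(1,k):
    if s[i,4]>10: print(cc[i],s[i],np.median(P[l==i],0))
E
```

```text
[ 0.6021 -0.0992  0.2942] [-0.1931  1.4031  0.1697]
knob [256.5 194. ] [254 191   6   7  38] [0.5656 0.0484 0.1541] 0.15973969438634752
[466.25   127.9062] [463 125   8   7  32] [ 0.8215 -0.6372  0.0726]
[370.5 178. ] [368 177   6   3  16] [ 0.6547 -0.3389  0.0463]
[248.1778 197.6   ] [245 194   7   8  45] [0.56   0.0445 0.1544]
[163.6744 211.093 ] [159 207  10   9  86] [0.5307 0.3082 0.031 ]
[377.2817 246.0845] [373 242  10   9  71] [ 0.437  -0.3256  0.1368]
```

View pics/z16.png

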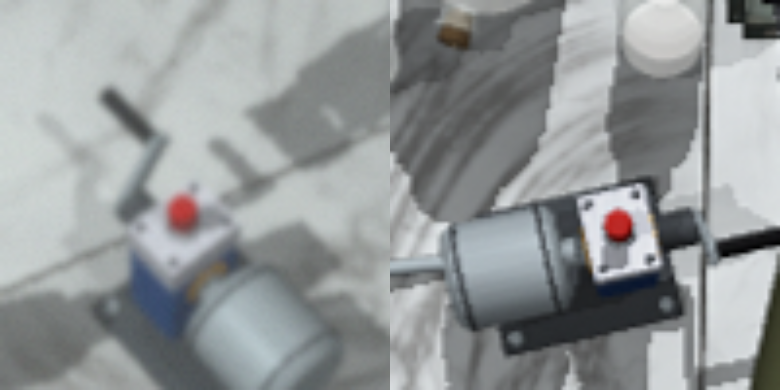

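View pics/m1t.png

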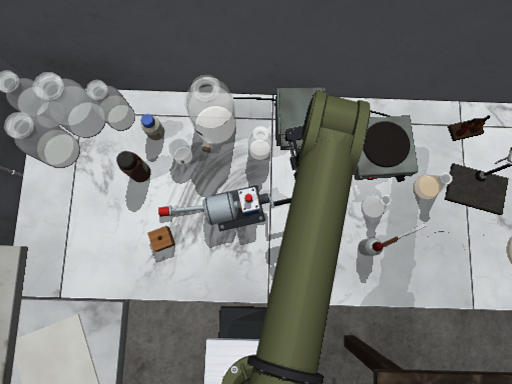

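```bash
python3 -c "
from bench import close_job;print(close_job())"
```

```text
the job is handed in; nothing more can be done
None
```

The drum is locked: the smaller pin is through the shaft and home with its collar on the guide plate, and I handed the job in at about 29 s of the 72 s.

- **Placing the pin:** I took it from the wooden block, stood it in the guide hole and let go. It rested on the shaft with its knob top at about 0.217 m.
- **Turning the crank:** Turning it slowly from about -1.03 rad, the knob fell about 12 mm between -0.73 and -0.59 rad. I then felt a light stop forward at about -0.42 rad, with a handle force under 6 N. Going back to -0.71 rad I met no stop, so the midpoint I used (-0.58 rad) rests on one stop and the stated play.
- **Pressing it home:** The pin went down with about 3 to 5 N until the collar seated, where the force rose to 16 N.

**Last checks:**
- The knob sits over the guide hole, upright in both pictures. Its top is at about 0.154 m in both cameras' depth, where 0.155 m is home.
- The gripper is well clear and touches nothing.
- The beaker, wash bottle and brown bottle look unmoved in the last overhead picture; I did not measure them again.

**Went wrong:** The larger look-alike pin, which stood free, toppled while I lowered the gripper on the right pin. I don't know whether the gripper brushed it. It now lies flat on the bench beside the drum, with nothing else disturbed in the pictures.

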